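# Roll the red bangle spool up the display slope to its seat

## Task

On the sloping bangle display, push the spool of red bangles up its lane with the fingers, until it settles into the seat at the top and rests against the back rail by itself. Roll it up slowly with a finger kept behind it all the way, so that it never runs free or rolls back down the slope; do not grip it, lift it or press it hard. Leave the green spool at the foot of its own lane and everything else on the stall where it stands.

Things in the scene. Friction and masses are not known exactly. Their poses are not given: they have to be found in the camera images.
- display: Sloping bangle display, fixed: wooden frame, dark blue deck, 272 mm wide (its y), two lanes with centre lines at y = +65 and -65 mm, each 122 mm wide between wooden rails that stand 8 mm above the deck. Origin under its middle on the table, z up, +x points DOWN the slope to the customers. The deck is 35 mm above the table at x = 0 and rises 10 degrees towards -x, from lip to crest.
- slope: The straight sloping deck of the display, fixed in it, both lanes. Origin on the deck's top face, mid-width, above the display's origin; x runs down along the slope (10 degrees below level), y across the lanes, z square to the deck. A spool on it has its centre at z = 33 mm; at the foot its x is about 71 mm, on the crest about -60 mm.
- lip (a point): Top of the wooden front lip at the foot of the slope, mid-width of the display, on the lip's uphill face. The lip runs the whole width, is 6 mm thick and stands 10 mm above the deck. A spool lying against it has its centre at x = 76 mm in the display's frame, 55 mm above the table.
- crest (a point): Crest line at the top of the slope, mid-width of the display, on the deck (display x = -59 mm, 45 mm above the table). Beyond it, towards the back rail, the deck falls 8 degrees to form the seat, 54 mm long; a spool pushed past the crest rolls the last 2 cm into the seat by itself.
- back_rail (a point): Top front edge of the upright back rail, mid-width: the stop. 12 mm thick, top 86 mm above the table, front face at display x = -113 mm. A spool seated against it has its centre 33 mm in front of that face: at display x = -80 mm, 76 mm above the table, on its lane's centre line.
- red_spool: Spool of RED and gold bangles, a lying cylinder 110 mm long: a drum of bangles 62 mm in diameter and 94 mm long between two pale wooden flanges 66 mm in diameter and 8 mm thick, on which it rolls. Loose, about 0.35 kg (0.25 to 0.45), bangles slippery. Origin at its centre, y along its axis (across the lane); x and z turn as it rolls. Starts at the foot of either lane against the lip; rolls back there if let go on the slope.
- green_spool: Spool of GREEN and gold bangles, otherwise the same, at the foot of the other lane. To be left alone.
- spray: Pink spray bottle with white cap, 40 mm in diameter, 137 mm tall, standing loose on the table beside the display; origin under its centre. Leave alone.
- bangles: Stack of loose copper, blue and gold bangles, 68 mm in diameter, 30 mm high, on the table on the other side of the display; origin under its centre. Leave alone.
- jar: Amber jar with red cap, 60 mm in diameter, 75 mm tall; origin under its centre. Leave alone.
- gift_box: Red gift box with gold band, 110 x 80 x 53 mm; origin under its centre. Leave alone.
- tape_cutter: Green tape dispenser, 150 x 50 mm, 88 mm high; origin under its centre. Leave alone.
- spray2: Lilac spray bottle with white cap, 40 mm in diameter, 137 mm tall; origin under its centre. Leave alone.
There are look-alikes about, which are no part of the job. What is shaped like the red_spool but blue is not meant.

How it is judged:
At the end, for the whole second after the job is handed in: The red spool lies in the seat at the top of its lane, touching the back rail (centre within 5 mm of the seated place along the display and in height, axis within 0.08 rad of the rail), at rest by itself; the green spool is within 8 mm of its start (x of red_spool in the frame of display between -0.0851 and -0.0751 m and z of red_spool in the frame of display between 0.0708 and 0.0808 m and angle between the y axis of red_spool and the y axis of display, either way round below 0.08 rad and linear speed of red_spool below 0.02 m/s and distance of green_spool from where it was at the start of the episode below 0.008 m).
It fails at once if the red spool is let go on the slope: it runs freely up or down at over 0.2 m/s with no finger against it (x of red_spool in the frame of slope between -0.05 and 0.059 m and contact force between red_spool and the fingers below 0.02 N and contact force between red_spool and the arm below 0.02 N and linear speed of red_spool above 0.2 m/s).
It fails at once if the red spool is handled roughly: shoved to over 0.4 m/s, or gripped or pressed with more than 28 N (linear speed of red_spool above 0.4 m/s or contact force between red_spool and the fingers above 28 N).
It fails at once if the red spool is lifted more than 12 mm off the deck or tipped up on end (z of red_spool in the frame of slope above 0.045 m or angle between red_spool's own y axis and vertical below 1.2 rad).
It fails at once if the green spool is moved by more than 10 mm (distance of green_spool from where it was at the start of the episode above 0.01 m).
It fails at once if a bottle, the jar, the gift box, the tape dispenser or the stack of bangles is moved by more than 20 mm (distance of any of spray, bangles, jar, gift_box, tape_cutter, spray2 from where it was at the start of the episode above 0.02 m).
It also fails if it takes over 42 s, if anything falls off the work surface, if the arm or the gripper's body presses on something with over 40 N, if the wrist force passes 120 N, or if a joint passes its speed limit or range.

## Robot

A 6-joint arm with a two-finger parallel gripper is mounted at the origin on the work surface. World frame = base frame: x ahead of the robot, y to its left, z up, the work surface at z = 0. Lengths are in m, angles in rad, forces in N, time in s.
With the tool pointing down it reaches from about 0.275 to 0.75 m from the base axis. Payload 10.2 kg.
Tool frame: the origin (TCP) lies on the mounting face of the last link; the fingertips stand 166 mm ahead of it and the grasp point (between the pads) lies 147 mm ahead of it; z points along the fingers, y is the line along which they close (so a half turn about z gives the same grasp; the last joint's range is limited). The gripper opens to 88 mm and grips with 3 to 60 N. Pads are 18 mm wide; open, the fingers measure 123 mm over their backs; the gripper's body (75 mm by 187 mm) begins 45 mm behind the grasp point.
Start: joints at [1.126, 0.313, 1.498, -0, 1.331, -0.223], TCP at [0.116, 0.512, 0.405] pointing down, gripper open.
Joint ranges: [-2.94, 2.94], [-0.97, 2.17], [0.19, 2.56], [-1.23, 4.37], [0.02, 3.11], [-2.88, 2.88]. Speed limits (rad/s): [2.39, 2.39, 3.01, 3.14, 3.14, 3.14].

## Interface

Orientations are given as a unit quaternion [w, x, y, z].
In Python, from cell import manip gives the robot as it stands.
- The arm moves only by the tool move_arm, never from a script. Its argument "series" is one flat list of numbers, 7 for each row, row after row: the turn, a rotation vector about the tool's x, y, z as a fraction of full scale, then the shift along the tool's x, y, z as a fraction of full scale, then the opening, from -1 (shut) to 1 (fully open). A call has 1 to 8 rows; each row is the pose to reach, as a shift and turn from the pose commanded when the call began, along the tool's axes at that moment; what a row does not reach only later rows make up. Full scale, the value 1, is 75 cm for a shift and pi/2 rad for a turn. A row lasts 1/10 s, in which the tool goes at most 50 mm and 8.59 degrees, less where a joint would pass 70% of its speed; a pose out of reach is approached as far as the arm can. A call with a number of a shift or a turn outside -1 to 1 is refused whole. A call with a gripper value outside its range is refused whole. The fingers move at their own pace and stop on an object; "newtons" is the grip in N (left out, the last holds). Time passes only in rows, so rows that repeat a pose let the fingers close. It gives the time, the measured TCP pose, the force, the opening and the grip force at its end, in the units of the state.
- manip.get_obs(): the state, without advancing time (a new reading comes with each control period).
- manip.camera(name): name is "scene" or "top" or "wrist"; returns a dict with "pixels" (384x512x3 uint8, red, green, blue), "fx", "fy", "cx", "cy" (pixels), "xyz" and "orientation" of the camera in the world. Camera axes: x right, y down, z forward; pixel columns grow to the right and rows downward; lengths in m; the calibration is good to about 2 mm. A picture is of the moment at which its call begins. There is no depth.
- manip.sign_off(): hands the job in; it is judged then, once.
The state is a dict: "t": time; "q": joint angles; "qd": joint speeds; "joint_efforts": joint torques, N m; "eef_pos": TCP position; "ee_rot": TCP orientation; "ft_force": force on the tool from outside, world axes, zero at the start; "wrist_torque": the same for the moment, N m; "finger_gap": finger opening in m; "grip_force": force on a finger pad.
Only numpy, scipy, OpenCV 4.12 (cv2) and the standard library are available. Lean on these libraries where they do the work, as an engineer would, in place of code of your own. Each camera call takes 0.05 s, during which the arm holds its last target. There are 200 camera calls.

## Working session

There is one attempt and no reset: what is moved stays moved. The work goes in short steps, Python scripts to look and compute and a tool call to move; the robot and the scene stay as the last step left them, time stands still between calls to the robot, and variables do not carry over. Pictures are saved under pics/ and viewed, at most 10 in all, crops included, and the job is handed in when it is done.

Besides the shell and the picture viewer there is one more tool, called by a JSON object that holds its "op" and its "data", one argument or row to a line. move_arm: Moves the arm, as the interface text tells. Shift numbers are shares of 75 cm and turn numbers shares of pi/2 rad, none past 1 either way. Its arguments: {"type":"object","properties":{"series":{"type":"array"},"newtons":{"type":"number"}},"required":["series"]}

```bash
mkdir -p pics; ls; python3 - <<'E'
from cell import manip
import cv2,pickle
o=manip.get_obs();print(o)
d={}
for n in("scene","top"):
    c=manip.camera(n);d[n]=c;print(n,c["fx"],c["cx"],c["cy"],c["xyz"],c["orientation"])
    cv2.imwrite(f"pics/{n}0.png",cv2.cvtColor(c["pixels"],cv2.COLOR_RGB2BGR))
pickle.dump(d,open("c0.pkl","wb"))
E
```

```text
pics
{'t': 0.0, 'q': array([ 1.12559851e+00,  3.13444631e-01,  1.49842871e+00, -8.81747536e-06,
        1.33098478e+00, -2.23400283e-01]), 'qd': array([ 0.00085454, -0.00127678, -0.00043259, -0.00075393, -0.00171723,
       -0.00033233]), 'joint_efforts': array([ 1.38231269e-03, -4.02209294e+01, -2.52272165e+01,  6.95270137e-02,
        3.52188328e-02, -1.05034742e-04]), 'eef_pos': array([0.115488  , 0.51210291, 0.40416683]), 'ee_rot': array([-2.03558341e-04,  1.10670524e-01,  9.93856949e-01, -5.99107321e-04]), 'ft_force': array([-0.40894631,  0.05950289, -0.22136785]), 'wrist_torque': array([ 0.01837758, -0.05358024,  0.05665128]), 'grip_force': 0.0, 'finger_gap': 0.08805123605228499}
scene 353.0625354967897 247.91777970843023 192.37252056638883 [ 1.40219172 -0.39599249  0.71653404] [-0.40203237  0.74232588  0.4738638  -0.2505501 ]
top 365.2483452278335 252.2855018122593 194.83970696007117 [0.37987267 0.03257105 1.14668101] [-0.03742403  0.7103665  -0.70051149  0.05711856]
```

View pics/top0.png

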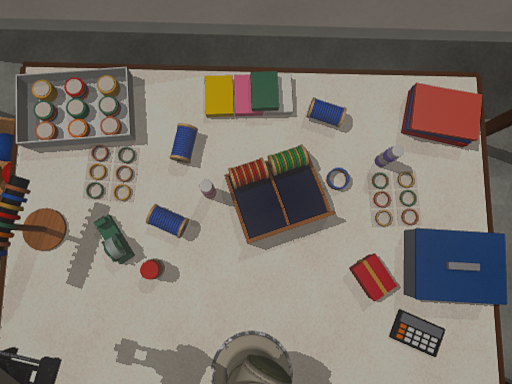

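View pics/scene0.png

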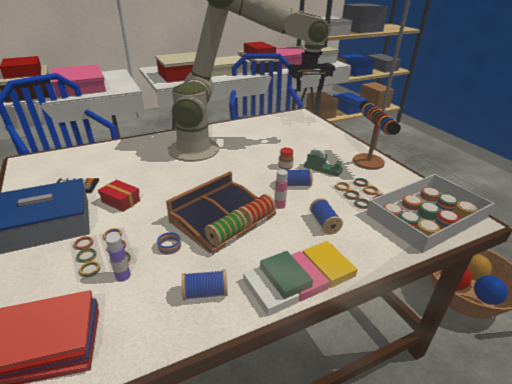

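The top view shows the display at about (280,195), with its back rail towards the robot. The lying cylinders are the red/gold spool at (248,172), the green one at (290,160), and three blue ones at (183,142), (166,221) and (326,111). The red/gold one in the left lane of the display fits the description. Next I'll measure it and take an enlarged crop to confirm.

```bash
cat > h.py <<'E'
import numpy as np,cv2
from scipy.spatial.transform import Rotation as R
def rot(q): return R.from_quat([q[1],q[2],q[3],q[0]]).as_matrix()
def ray(c,u,v):
    d=rot(c["orientation"])@np.array([(u-c["cx"])/c["fx"],(v-c["cy"])/c["fy"],1]);return np.array(c["xyz"]),d
def onz(c,u,v,z):
    p,d=ray(c,u,v);return p+d*(z-p[2])/d[2]
def tri(*rs):
    A=0;b=0;
    for p,d in rs:
        d=d/np.linalg.norm(d);M=np.eye(3)-np.outer(d,d);A=A+M;b=b+M@p
    x=np.linalg.solve(A,b);return x,[float(np.linalg.norm(np.cross(x-p,d/np.linalg.norm(d)))) for p,d in rs]
E
python3 - <<'E'
import pickle,cv2,numpy as np
from h import *
d=pickle.load(open("c0.pkl","rb"))
t=d["top"];P=t["pixels"]
hsv=cv2.cvtColor(P,cv2.COLOR_RGB2HSV)
H,S,V=[hsv[...,i].astype(int) for i in range(3)]
def blob(m,box,nm):
    k=np.zeros(m.shape,np.uint8);x0,y0,x1,y1=box;k[y0:y1,x0:x1]=m[y0:y1,x0:x1]
    k=cv2.morphologyEx(k,cv2.MORPH_CLOSE,np.ones((5,5)))
    n,l,s,c=cv2.connectedComponentsWithStats(k);i=1+np.argmax(s[1:,4])
    r=cv2.minAreaRect(np.argwhere(l==i)[:,::-1].astype(np.float32))
    print(nm,s[i],c[i],r);return r[0]
col=(S>100)&(V>60)
red=col&((H<12)|(H>170));grn=col&(H>35)&(H<85)
for nm,m,box in(("red",red,(220,150,275,195)),("green",grn,(260,140,315,180)),):
    u=blob(m,box,nm)
    for z in (.055,.075):print(z,onz(t,*u,z).round(4))
for nm,u in (("spraycap",(207,187)),):
    print(nm,onz(t,*u,.137).round(3))
a=cv2.resize(cv2.cvtColor(P[135:255,190:350],cv2.COLOR_RGB2BGR),None,fx=4.5,fy=4.5,interpolation=cv2.INTER_CUBIC)
cv2.imwrite("pics/crop.png",a)
E
```

```text
red [228 159  46  28 700] [250.09428571 172.42714286] ((250.1707000732422, 172.4017333984375), (25.720247268676758, 44.80490493774414), 86.633544921875)
0.055 [0.5958 0.0102 0.055 ]
0.075 [0.5919 0.0107 0.075 ]
green [272 146  33  28 554] [288.90433213 159.20938628] ((288.7500305175781, 159.25001525878906), (18.65743637084961, 30.990318298339844), 71.56504821777344)
0.055 [ 0.6389 -0.1075  0.055 ]
0.075 [ 0.6342 -0.105   0.075 ]
spraycap [0.536 0.132 0.137]
```

View pics/crop.png

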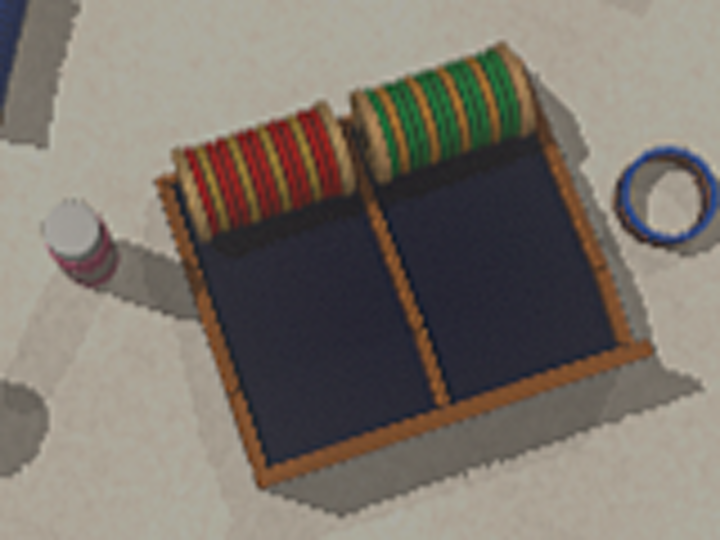

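The crop confirms it: the red/gold spool (top view px 249,173) is in the left lane of the display and the green one (289,160) is in the right lane. The pink spray stands to the left. I'll move above with the tool y axis along the display's y.

{"op": "move_arm", "data": {
  "series": [0,0,-0.344,-0.728,-0.536,0,0.14,0,0,-0.344,-0.728,-0.536,0,0.14,0,0,-0.344,-0.728,-0.536,0,0.14,0,0,-0.344,-0.728,-0.536,0,0.14,0,0,-0.344,-0.728,-0.536,0,0.14,0,0,-0.344,-0.728,-0.536,0,0.14,0,0,-0.344,-0.728,-0.536,0,0.14,0,0,-0.344,-0.728,-0.536,0,0.14]
}}

```text
t: 0.9
eef_pos: [0.3619, 0.2282, 0.4048]
ee_rot: [-0.0, -0.159, 0.987, 0.0]
ft_force: [0.4, -0.0, 0.7]
finger_gap: 0.0501
grip_force: 0.0
```

{"op": "move_arm", "data": {
  "series": [0,0,0,-0.117,-0.359,0,0.14,0,0,0,-0.117,-0.359,0,0.14,0,0,0,-0.117,-0.359,0,0.14,0,0,0,-0.117,-0.359,0,0.14,0,0,0,-0.117,-0.359,0,0.14,0,0,0,-0.117,-0.359,0,0.14,0,0,0,-0.117,-0.359,0,0.14,0,0,0,-0.117,-0.359,0,0.14]
}}

```text
t: 1.7
eef_pos: [0.5287, 0.0017, 0.4043]
ee_rot: [-0.001, -0.158, 0.987, 0.0]
ft_force: [0.7, 0.9, 0.2]
finger_gap: 0.0504
grip_force: 0.0
```

```bash
python3 - <<'E'
from cell import manip
import cv2,pickle
o=manip.get_obs();print(o["t"],o["eef_pos"],o["ee_rot"])
c=manip.camera("wrist");print(c["fx"],c["xyz"],c["orientation"])
pickle.dump(c,open("w1.pkl","wb"))
cv2.imwrite("pics/w1.png",cv2.cvtColor(c["pixels"],cv2.COLOR_RGB2BGR))
E
```

```text
1.7 [0.52873002 0.00166499 0.40427753] [-5.96437820e-04 -1.58124384e-01  9.87418953e-01  3.67649358e-04]
323.0179652845778 [ 0.45555755 -0.02291879  0.38532133] [0.08685661 0.58016659 0.80084297 0.12047075]
```

View pics/w1.png

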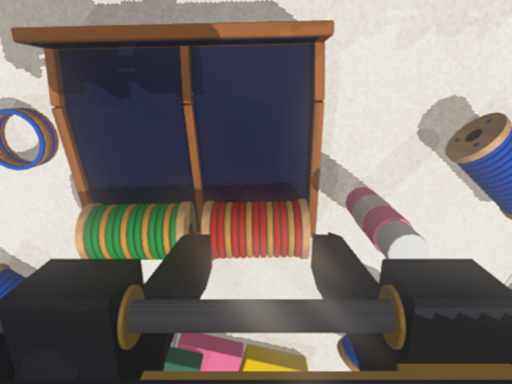

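The wrist view shows the red spool at (256,229), right of the green one at (137,231) in this flipped view. The back rail runs along row 25–40 and the spray's base is at about (358,197). Now I'll triangulate with the top view.

```bash
python3 - <<'E'
import pickle
from h import *
t=pickle.load(open("c0.pkl","rb"))["top"];w=pickle.load(open("w1.pkl","rb"))
cr=lambda x,y:(190+x/4.5-.4,135+y/4.5-.4)
T=lambda n,a,b:print(n,*[x if isinstance(x,list) else x.round(4) for x in tri(ray(t,*a),ray(w,*b))])
T("red",cr(265,171),(256,229));T("green",cr(444,112),(137,231))
# back rail top, robot-side (outer) corners
T("railL",cr(265,487),(333,22));T("railR",cr(653,352),(14,30))
L,_=tri(ray(t,*cr(265,487)),ray(w,333,22))
z=.086
a=onz(w,333,22,z);b=onz(w,14,30,z);print("wrist rail z.086",a,b,np.linalg.norm(a-b),np.degrees(np.arctan2(*(a-b)[:2])))
a=onz(t,*cr(265,487),z);b=onz(t,*cr(653,352),z);print("top rail",a,b,np.linalg.norm(a-b),np.degrees(np.arctan2(*(a-b)[:2])))
print("red ends w z.055",onz(w,203,230,.055),onz(w,310,228,.055),"green",onz(w,137,231,.055))
print("red top",onz(t,*cr(265,171),.055),onz(t,*cr(444,112),.055))
print("spray base",onz(w,358,197,0),"cap",onz(w,408,245,.137), "capT",onz(t,206.5,186,.137))
E
```

```text
red [0.5939 0.0161 0.0589] [0.0007996388303217865, 0.0007996388303217855]
green [ 0.6372 -0.1063  0.0579] [0.000684467459648711, 0.0006844674596486714]
railL [0.3842 0.0146 0.0924] [0.0016956795474280075, 0.0016956795474280149]
railR [ 0.4736 -0.2401  0.0795] [0.0005013663079883584, 0.0005013663079883246]
wrist rail z.086 [0.38355818 0.0169178  0.086     ] [ 0.47275697 -0.23544087  0.086     ] 0.2676589671535151 -19.466483136551506
top rail [0.38331658 0.01307487 0.086     ] [ 0.47356037 -0.23849173  0.086     ] 0.2672633500591214 -19.734292395135284
red ends w z.055 [ 0.61459606 -0.03832258  0.055     ] [0.57533347 0.07374317 0.055     ] green [ 0.6386039  -0.10769903  0.055     ]
red top [0.59512511 0.01534905 0.055     ] [ 0.63817073 -0.10604284  0.055     ]
spray base [0.53703767 0.13215364 0.        ] cap [0.53434803 0.13423037 0.137     ] capT [0.53886219 0.13324913 0.137     ]
```

{"op": "move_arm", "data": {
  "series": [0,0,-0.0133,-0.17,-0.015,0,0.14,0,0,-0.0133,-0.17,-0.015,0,0.14,0,0,-0.0133,-0.17,-0.015,0,0.14,0,0,-0.0133,-0.17,-0.015,0.06,0.14,0,0,-0.0133,-0.17,-0.015,0.12,0.14,0,0,-0.0133,-0.17,-0.015,0.18,0.14,0,0,-0.0133,-0.17,-0.015,0.22,0.14,0,0,-0.0133,-0.17,-0.015,0.22,0.14]
}}

```text
t: 2.55
eef_pos: [0.652, 0.0326, 0.2359]
ee_rot: [-0.004, -0.17, 0.985, 0.001]
ft_force: [-0.9, -0.0, 0.2]
finger_gap: 0.0498
grip_force: 0.0
```

```bash
python3 - <<'E'
from cell import manip
import cv2,pickle
o=manip.get_obs();print(o["t"],o["eef_pos"],o["ee_rot"],o["ft_force"])
c=manip.camera("wrist");pickle.dump(c,open("w2.pkl","wb"))
cv2.imwrite("pics/w2.png",cv2.cvtColor(c["pixels"],cv2.COLOR_RGB2BGR))
E
```

```text
2.55 [0.65200626 0.03255502 0.23592688] [-0.00385234 -0.16968288  0.9854904   0.00124728] [-0.87608783 -0.02966562  0.23737743]
```

View pics/w2.png

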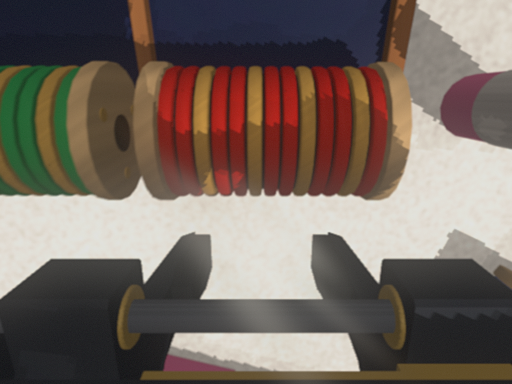

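The fingertips (px 190–335, row 240) sit behind the red drum (160–390), clear of the green spool and the spray. I'll descend and approach to contact.

{"op": "move_arm", "data": {
  "series": [0,0,0,0,0,0.02,0.14,0,0,0,0,0,0.037,0.14,0,0,0,0,0,0.037,0.14,0,0,0,0.004,0,0.037,0.14,0,0,0,0.008,0,0.037,0.14,0,0,0,0.012,0,0.037,0.14,0,0,0,0.016,0,0.037,0.14,0,0,0,0.02,0,0.037,0.14]
}}

```text
t: 3.4
eef_pos: [0.639, 0.0259, 0.2123]
ee_rot: [0.0, -0.169, 0.986, -0.0]
ft_force: [0.1, -1.6, 0.3]
finger_gap: 0.0504
grip_force: 0.0
```

```bash
python3 - <<'E'
from cell import manip
import cv2,pickle
o=manip.get_obs();print(o["t"],o["eef_pos"],o["ee_rot"],o["ft_force"])
c=manip.camera("wrist");pickle.dump(c,open("w3.pkl","wb"))
cv2.imwrite("pics/w3.png",cv2.cvtColor(c["pixels"],cv2.COLOR_RGB2BGR))
E
```

```text
3.4 [0.63898293 0.02594408 0.21232645] [ 1.38107325e-04 -1.68846746e-01  9.85642306e-01 -4.16296359e-05] [ 0.07650723 -1.59565686  0.26557345]
```

View pics/w3.png

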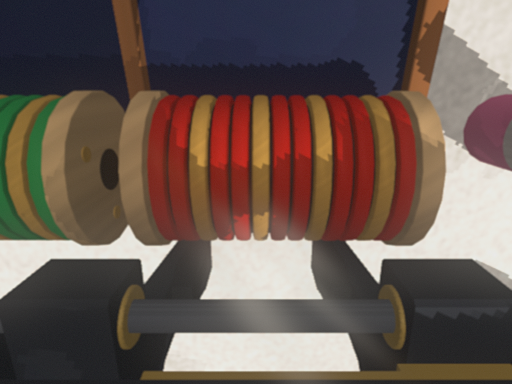

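The fingers are just behind the drum and well placed. Now I'll push slowly up the slope.

{"op": "move_arm", "data": {
  "series": [0,0,0,0.004,0,-0.0004,0.14,0,0,0,0.008,0,-0.001,0.14,0,0,0,0.012,0,-0.0015,0.14,0,0,0,0.016,0,-0.002,0.14,0,0,0,0.02,0,-0.003,0.14,0,0,0,0.024,0,-0.0035,0.14,0,0,0,0.028,0,-0.004,0.14,0,0,0,0.032,0,-0.005,0.14]
}}

```text
t: 4.25
eef_pos: [0.6163, 0.018, 0.2159]
ee_rot: [-0.0, -0.169, 0.986, 0.0]
ft_force: [2.2, -0.1, 1.4]
finger_gap: 0.0505
grip_force: 1.0
```

```bash
cat > look.py <<'E'
import sys,pickle
from cell import manip
from h import *
o=manip.get_obs();c=manip.camera("wrist");n=sys.argv[1]
cv2.imwrite(f"pics/{n}.png",cv2.cvtColor(c["pixels"],cv2.COLOR_RGB2BGR))
hsv=cv2.cvtColor(c["pixels"],cv2.COLOR_RGB2HSV).astype(int)
m=((hsv[...,0]<10)|(hsv[...,0]>172))&(hsv[...,1]>150)&(hsv[...,2]>60);m[:,450:]=0;m[:,:140]=0
v,u=np.nonzero(m);
print(o["t"],o["eef_pos"].round(4),o["ft_force"].round(1),"red px u",np.percentile(u,[1,99]),"v",np.percentile(v,[1,99]),
 "v left/right",[np.percentile(v[s],[2,98]) for s in (u<np.percentile(u,12),u>np.percentile(u,88))])
E
python3 look.py w4
```

```text
4.25 [0.6163 0.018  0.2159] [ 2.2 -0.1  1.4] red px u [151. 411.] v [103. 238.] v left/right [array([108., 237.]), array([105., 234.])]
```

{"op": "move_arm", "data": {
  "series": [0,0,0,0.004,0,-0.0007,0.14,0,0,0,0.009,0,-0.0016,0.14,0,0,0,0.014,0,-0.0025,0.14,0,0,0,0.019,0,-0.0034,0.14,0,0,0,0.024,0,-0.0042,0.14,0,0,0,0.029,0,-0.005,0.14,0,0,0,0.034,0,-0.006,0.14,0,0,0,0.038,0,-0.0067,0.14]
}}

```text
t: 5.1
eef_pos: [0.5894, 0.0085, 0.2209]
ee_rot: [0.0, -0.169, 0.986, 0.0]
ft_force: [1.6, 1.6, 1.1]
finger_gap: 0.0503
grip_force: 1.1
```

```bash
python3 look.py w5
```

```text
5.1 [0.5894 0.0085 0.2209] [1.6 1.6 1.1] red px u [151. 411.] v [104. 243.] v left/right [array([108., 239.]), array([105.98, 242.02])]
```

View pics/w5.png

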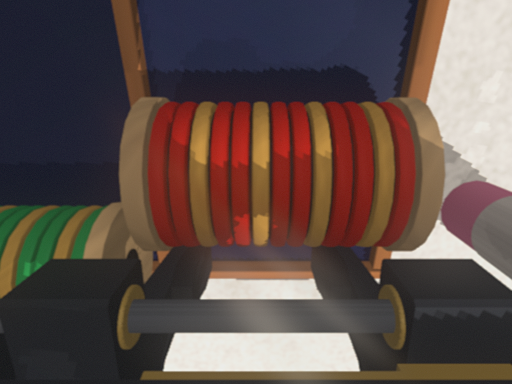

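The red spool is rolling up straight against both fingers, and the green one stays at its lip. Continuing.

{"op": "move_arm", "data": {
  "series": [0,0,0,0.004,0,-0.0007,0.14,0,0,0,0.009,0,-0.0016,0.14,0,0,0,0.014,0,-0.0025,0.14,0,0,0,0.019,0,-0.0034,0.14,0,0,0,0.024,0,-0.0042,0.14,0,0,0,0.029,0,-0.005,0.14,0,0,0,0.034,0,-0.006,0.14,0,0,0,0.038,0,-0.0067,0.14]
}}

```text
t: 5.95
eef_pos: [0.5625, -0.001, 0.226]
ee_rot: [-0.0, -0.169, 0.986, -0.0]
ft_force: [1.5, 1.2, 2.1]
finger_gap: 0.05
grip_force: 1.0
```

```bash
python3 look.py w6
```

```text
5.95 [ 0.5625 -0.001   0.226 ] [1.5 1.2 2.1] red px u [151. 410.] v [104. 244.] v left/right [array([107., 239.]), array([106., 243.])]
```

{"op": "move_arm", "data": {
  "series": [0,0,0,0.004,0,-0.0007,0.14,0,0,0,0.009,0,-0.0016,0.14,0,0,0,0.014,0,-0.0025,0.14,0,0,0,0.019,0,-0.0034,0.14,0,0,0,0.024,0,-0.0042,0.14,0,0,0,0.029,0,-0.005,0.14,0,0,0,0.034,0,-0.006,0.14,0,0,0,0.038,0,-0.0067,0.14]
}}

```text
t: 6.8
eef_pos: [0.5356, -0.0105, 0.231]
ee_rot: [-0.0, -0.169, 0.986, 0.0]
ft_force: [2.1, -0.0, 0.8]
finger_gap: 0.0498
grip_force: 1.0
```

```bash
python3 look.py w7
```

```text
6.8 [ 0.5356 -0.0105  0.231 ] [ 2.1 -0.   0.8] red px u [151. 410.] v [104. 244.] v left/right [array([108., 239.]), array([106., 243.])]
```

{"op": "move_arm", "data": {
  "series": [0,0,0,0.004,0,-0.0007,0.14,0,0,0,0.009,0,-0.0016,0.14,0,0,0,0.014,0,-0.0025,0.14,0,0,0,0.018,0,-0.0034,0.14,0,0,0,0.022,0,-0.004,0.14,0,0,0,0.026,0,-0.0045,0.14,0,0,0,0.029,0,-0.005,0.14,0,0,0,0.032,0,-0.0055,0.14]
}}

```text
t: 7.65
eef_pos: [0.5131, -0.0184, 0.2351]
ee_rot: [-0.0, -0.169, 0.986, 0.0]
ft_force: [1.8, 1.3, 1.4]
finger_gap: 0.0502
grip_force: 0.6
```

```bash
python3 look.py w8
```

```text
7.65 [ 0.5131 -0.0184  0.2351] [1.8 1.3 1.4] red px u [151. 411.] v [104. 244.] v left/right [array([108., 239.]), array([105.68, 243.  ])]
```

{"op": "move_arm", "data": {
  "series": [0,0,0,0.002,0,0,0.14,0,0,0,0.004,0,0,0.14,0,0,0,0.006,0,0,0.14,0,0,0,0.008,0,0,0.14,0,0,0,0.01,0,0,0.14,0,0,0,0.012,0,0,0.14,0,0,0,0.014,0,0,0.14,0,0,0,0.016,0,0,0.14]
}}

```text
t: 8.5
eef_pos: [0.5019, -0.0224, 0.235]
ee_rot: [-0.0, -0.169, 0.986, -0.0]
ft_force: [0.2, -0.2, 0.2]
finger_gap: 0.0502
grip_force: 0.0
```

```bash
python3 look.py w9
```

```text
8.5 [ 0.5019 -0.0224  0.235 ] [ 0.2 -0.2  0.2] red px u [150. 413.] v [ 69. 213.] v left/right [array([ 72., 205.]), array([ 71., 210.])]
```

View pics/w9.png

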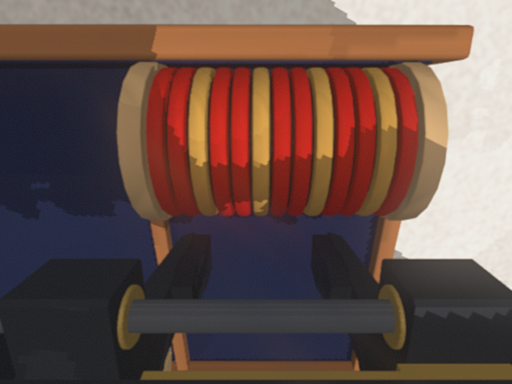

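The spool has rolled by itself over the crest into the seat, against the back rail (row 62) and parallel to it; the force on the tool is zero. I'll back off, lift, and check with the top camera.

{"op": "move_arm", "data": {
  "series": [0,0,0,-0.01,0,0,0.14,0,0,0,-0.02,0,0,0.14,0,0,0,-0.02,0,-0.04,0.14,0,0,0,-0.02,0,-0.1,0.14,0,0,0,-0.02,0,-0.16,0.14,0,0,0,-0.02,0,-0.2,0.14,0,0,0,-0.02,0,-0.2,0.14,0,0,0,-0.02,0,-0.2,0.14]
}}

```text
t: 9.35
eef_pos: [0.5164, -0.0171, 0.3848]
ee_rot: [0.0, -0.169, 0.986, -0.0]
ft_force: [0.8, -0.2, -1.0]
finger_gap: 0.0501
grip_force: 0.0
```

```bash
python3 look.py w10; python3 look.py w11
```

```text
9.35 [ 0.5164 -0.0171  0.3848] [ 0.8 -0.2 -1. ] red px u [211. 329.] v [ 62. 134.] v left/right [array([ 62.7, 132. ]), array([ 63., 133.])]
9.4 [ 0.5163 -0.0172  0.3839] [-0.2 -0.1 -0.5] red px u [211. 328.] v [ 63. 135.] v left/right [array([ 63.92, 133.  ]), array([ 64., 134.])]
```

View pics/w11.png

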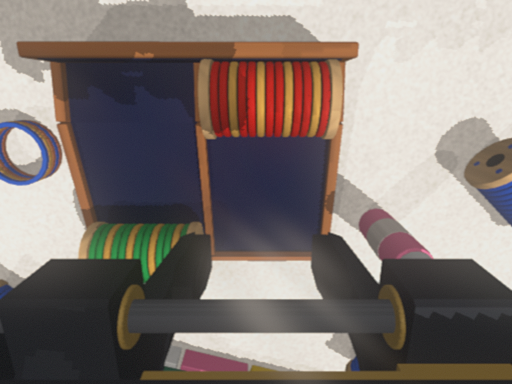

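The red spool is seated at (270,98), touching the rail and parallel to it, and it is steady. The green spool is still at its lip. Handing in.

```bash
python3 -c "
from cell import manip
print(manip.sign_off())"
```

```text
the job is handed in; nothing more can be done
None
```

The red spool was rolled up its lane with the fingers behind it and now rests by itself in the seat against the back rail. The green spool is still at its lip, nothing else was touched, and the job was handed in at about 9.4 s; the sign-off returned no verdict.

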